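Fit totem tubes on the rod gauge and sort them

ROBOT

A 6-joint arm with a two-finger parallel gripper is mounted at the origin on the work surface; the furniture and walls round the work are solid. World frame = base frame: x ahead of the robot, y to its left, z up, the work surface at z = 0. Lengths are in m, angles in rad, forces in N, time in s.
With the tool pointing down it reaches from about 0.3 to 1 m from the base axis. Payload 5.1 kg.
Tool frame: the origin (TCP) lies at the very end of the fingers, on their centre line; the grasp point (between the pads) lies 19 mm behind it; z points along the fingers, y is the line along which they close (so a half turn about z gives the same grasp; the last joint's range is limited). The gripper opens to 95 mm and grips with 3 to 60 N. Pads are 20 mm wide; open, the fingers measure 119 mm over their backs; the gripper's body (75 mm by 180 mm) begins 59 mm behind the grasp point.
Start: joints at [-1.393, 0.124, 1.65, -0, 1.367, -0.083], TCP at [0.168, -0.628, 0.215] pointing down, gripper open.
Joint ranges: [-2.61, 2.61], [-1.02, 2.33], [0.03, 2.71], [-1.35, 4.49], [0.32, 2.68], [-2.91, 2.91]. Speed limits (rad/s): [2.57, 2.57, 3.14, 3.14, 3.14, 3.14].

INTERFACE

Orientations are given as a unit quaternion [w, x, y, z].
In Python, from workcell import telemetry, vision, arm, finder gives the robot as it stands.
- The arm moves only by the tool move_arm, never from a script. Its argument "moves" is a list that holds one entry, the list of rows, each a list of 7 numbers: the turn, a rotation vector about the tool's x, y, z as a fraction of full scale, then the shift along the tool's x, y, z as a fraction of full scale, then the closure, from 0 (fully open) to 1 (shut). A call has exactly 10 rows; each row is the pose to reach, as a shift and turn from the pose commanded when the call began, along the tool's axes at that moment; what a row does not reach only later rows make up. Full scale, the value 1, is 0.8 m for a shift and 0.5 rad for a turn. A row lasts 1/12 s, in which the tool goes at most 41.7 mm and 7.16 degrees, less where a joint would pass 70% of its speed; a pose out of reach is approached as far as the arm can. A call with a number of a shift or a turn outside -1 to 1 is refused whole. A call with a gripper value outside its range is refused whole. The fingers move at their own pace and stop on an object; "force" is the grip in N (left out, the last holds). Time passes only in rows, so rows that repeat a pose let the fingers close, or fill a call up. It gives the time, the measured TCP pose, the force, the opening and the grip force at its end, in the units of the state.
- telemetry.get_state(): the state, without advancing time (a new reading comes with each control period).
- vision.capture(name): name is "scene" or "top"; returns (picture, depth): 480x640x3 uint8, blue, green, red; 480x640 float32, m along the optical axis (not along the pixel's ray), 0 where there is no reading.
- vision.get_calibration(name): a dict with "vertical_fov" (degrees; the focal length in pixels is half the picture's height over the tangent of half this angle, whatever the lens; pixels are square), "cx", "cy" (the principal point, pixels), "rvec" (rotation vector, rad) and "tvec" (3), from world to camera coordinates, as OpenCV has them. Camera axes: x right, y down, z forward; pixel columns grow to the right and rows downward; lengths in m; the calibration is good to about 2 mm. A picture is of the moment at which its call begins. get_calibration takes no time and is no camera call.
- arm.finish_job(): hands the job in; it is judged then, once.
Trained networks look in the newest picture that a camera, given by its name, has taken for a name from the list of things; names that differ only in an ending like _2 or _b are one class to them, and where a whole thing is asked for, a point or a joint stands for the part that bears it (a point fixed in the world has none). Each returns a list of dicts, best first, with "score" (0 to 1); they miss things now and then, are a little off and sometimes report something else, mostly with a low value. They report only what shows in the picture. A call takes as long as a camera call.
- finder.trace(name, camera): "mask" (480x640 bool, what is visible of it).
- finder.tip_of(name, camera): "centre" ([x, y, z] in m, in the coordinates of the camera as it stood for that picture, good to about 4 mm: a listed point, or the origin of a listed thing).
The state is a dict: "time": time; "q": joint angles; "qvel": joint speeds; "tau": joint torques, N m; "tool_pos": TCP position; "ee_rot": TCP orientation; "ft_force": force on the tool from outside, world axes, zero at the start; "moment": the same for the moment, N m; "opening": finger opening in m; "finger_force": force on a finger pad.
Only numpy, scipy, OpenCV 4.12 (cv2) and the standard library are available. Lean on these libraries where they do the work, as an engineer would, in place of code of your own. Each camera call takes 0.05 s, during which the arm holds its last target. There are 200 camera calls.

TASK

These two fired clay tubes are for a totem that is threaded on a steel rod, so try each on the slanting rod gauge and sort it by the result. Take one tube, slide it down over the gauge pin as far as it will go without forcing it, and put it away before you take the other: a tube that goes right down to the pin's shoulder is set down upright on the round plaster bat, a tube that sticks part way on a glaze run is set down upright in the rectangular seconds box. Leave the water tub, the brush and the green-lidded jar where they are.

Things in the scene. Friction and masses are not known exactly. Their poses are not given: they have to be found in the camera images.
- tube_1: one of two stoneware tubes, alike from outside: brown fired clay, 54 mm in diameter, 90 mm long, two shallow grooves, bore 30 mm at both ends, 0.2 to 0.4 kg. It starts standing upright on the table. Either may have a glaze run fused half way inside the bore, which the gauge will tell. Origin: centre of the tube (45 mm above what it stands on); z axis along the tube; both ends are the same.
- tube_2: one of two stoneware tubes, alike from outside: brown fired clay, 54 mm in diameter, 90 mm long, two shallow grooves, bore 30 mm at both ends, 0.2 to 0.4 kg. It starts standing upright on the table. Either may have a glaze run fused half way inside the bore, which the gauge will tell. Origin: centre of the tube (45 mm above what it stands on); z axis along the tube; both ends are the same.
- gauge_stand: the rod gauge's plywood stand, fixed to the table: base board 116 x 90 x 18 mm with a sloping board (top edge 76 mm high) that carries the pin. Origin: centre of the base's underside; the pin leans 30 degrees from vertical towards the stand's own -x.
- gauge_pin: steel gauge pin on the stand, 24 mm in diameter with a chamfered tip, standing 70 mm out of a flat round steel shoulder 46 mm in diameter, about 65 mm above the table. Origin: centre of the shoulder's upper face, where the pin begins; z axis: along the pin, outwards to its tip (30 degrees from vertical). Pushing a tube against the gauge with more than 60 N would chip it.
- pin_home (a point): point on the pin's axis 45 mm up from the shoulder. A tube with a clear bore slides on with 3 mm of play each side until its end rests on the shoulder; its centre is then at this point. A tube with a glaze run stops dead about 43 mm short of that.
- plaster_bat: round white plaster bat lying on the table, 130 mm in diameter, 16 mm thick, fixed: the place for tubes that fit. Origin: centre of its underside.
- seconds_box: low open rectangular wooden box on the table, 130 x 120 mm outside (x, y), walls 7 mm thick and 35 mm high, floor 7 mm thick, fixed: the place for tubes that stick. Origin: centre of its underside.
- water_tub: grey tub of 76 mm diameter, 58 mm high, standing at the front left; leave it. Origin: centre of its underside.
- brush: red paint brush, 172 mm long, 9 mm thick, lying on the table between the gauge and the bat or box; leave it. Origin: centre of its underside.
- jar_moss: glaze jar with a green screw lid, 56 mm in diameter, 68 mm high, standing at the back of the table behind the gauge and the trays; leave it. Origin: centre of its underside.

How it is judged:
By the outcome, as a careful person would: the job done as asked, in the order asked, and still so for the second after the job is handed in, with the robot touching nothing.
It also fails if it takes over 67 s, if anything falls off the work surface, if the arm or the gripper's body presses on something with over 40 N, if the wrist force passes 120 N, or if a joint passes its speed limit or range.

## Working session

There is one attempt and no reset: what is moved stays moved. The work goes in short steps, Python scripts to look and compute and a tool call to move; the robot and the scene stay as the last step left them, time stands still between calls to the robot, and variables do not carry over. Pictures are saved under pics/ and viewed, at most 10 in all, crops included, and the job is handed in when it is done.

Besides the shell and the picture viewer there is one more tool, called after "Request:" as name(argument=value, ...) on one line, values as JSON. move_arm: Moves the arm, as the interface text tells. Shift numbers are shares of 0.8 m and turn numbers shares of 0.5 rad, none past 1 either way. Its arguments: {"type":"object","properties":{"moves":{"type":"array"},"force":{"type":"number"}},"required":["moves"]}

```bash
ls; mkdir -p pics; cat > h.py <<'E'
import numpy as np, cv2
from scipy.spatial.transform import Rotation as R
from workcell import telemetry, vision, arm, finder
def cal(n):
    c=vision.get_calibration(n); f=240/np.tan(np.radians(c["vertical_fov"]/2))
    return f,c["cx"],c["cy"],cv2.Rodrigues(np.array(c["rvec"],float))[0],np.array(c["tvec"],float).ravel()
def toworld(n,p):
    f,cx,cy,Rm,t=cal(n); return (np.asarray(p)-t)@Rm
def cloud(n,d):
    f,cx,cy,Rm,t=cal(n); v,u=np.mgrid[:480,:640]
    return (np.stack([(u-cx)/f*d,(v-cy)/f*d,d],-1)-t)@Rm
E
python3 - <<'E'
from h import *
print(telemetry.get_state())
for n in("scene","top"):
    im,d=vision.capture(n); cv2.imwrite(f"pics/{n}0.png",im); np.save(n+"d.npy",d)
    c=cloud(n,d); print(n,vision.get_calibration(n))
    for k in("tube_1","gauge_stand","gauge_pin","pin_home","plaster_bat","seconds_box","water_tub","brush","jar_moss"):
        for r in finder.tip_of(k,n)[:3]: print(k,round(r["score"],2),toworld(n,r["centre"]).round(4))
E
```

```text
pics
{'time': 0.0, 'q': array([-1.39259647e+00,  1.24504154e-01,  1.65167400e+00, -5.11884762e-05,
        1.36747947e+00, -8.25842389e-02]), 'qvel': array([ 0.00021068,  0.00036503, -0.00142661, -0.00169506,  0.00014478,
       -0.00024338]), 'tau': array([-1.91309759e-03, -4.17604852e+01, -3.59931672e+01,  7.73198577e-02,
        4.92941507e-02, -1.77327020e-04]), 'tool_pos': array([ 0.16744847, -0.62739807,  0.21338766]), 'ee_rot': array([-1.03010727e-03,  9.91509791e-01,  1.30027952e-01, -7.43750975e-05]), 'ft_force': array([-0.03320521, -1.21001581, -0.03054338]), 'moment': array([0.0582849 , 0.04261747, 0.07191739]), 'finger_force': 0.0, 'opening': 0.0945994402281392}
scene {'vertical_fov': 48.07994558041275, 'cx': 317.0555726650614, 'cy': 243.3394760128229, 'rvec': array([ 0.6247696 , -2.41399667,  1.4117663 ]), 'tvec': array([0.40181685, 0.22893051, 0.82868822])}
tube_1 0.8 [ 0.4351 -0.0129  0.0471]
tube_1 0.7 [ 0.4292 -0.1415  0.045 ]
gauge_pin 0.61 [ 0.5961 -0.0337  0.0613]
pin_home 0.79 [ 0.5941 -0.0558  0.1002]
plaster_bat 0.67 [ 0.3706 -0.2927  0.0014]
seconds_box 0.83 [
[... 366 characters left out ...]
 0.14917208]), 'tvec': array([-0.11116047,  0.51510515,  0.97912846])}
tube_1 0.93 [ 0.4342 -0.0156  0.0467]
tube_1 0.6 [ 0.4324 -0.1313  0.0411]
gauge_stand 0.95 [ 0.5951 -0.012   0.0035]
gauge_pin 0.81 [ 0.597  -0.0323  0.0656]
pin_home 0.61 [ 0.5959 -0.0326  0.0687]
pin_home 0.6 [ 0.594  -0.055   0.0976]
plaster_bat 0.97 [ 0.3715 -0.2887  0.0013]
plaster_bat 0.56 [ 5.929e-01 -1.250e-02  3.000e-04]
seconds_box 0.86 [ 0.5407 -0.2874  0.0008]
seconds_box 0.69 [ 0.4345 -0.015   0.0451]
water_tub 0.81 [0.3667 0.1306 0.0044]
water_tub 0.18 [ 0.5396 -0.2848  0.0021]
brush 0.78 [ 0.5819 -0.1716  0.0044]
brush 0.43 [ 6.806e-01 -1.904e-01 -6.000e-04]
jar_moss 0.75 [ 6.807e-01 -1.907e-01  2.000e-04]
```

View pics/scene0.png

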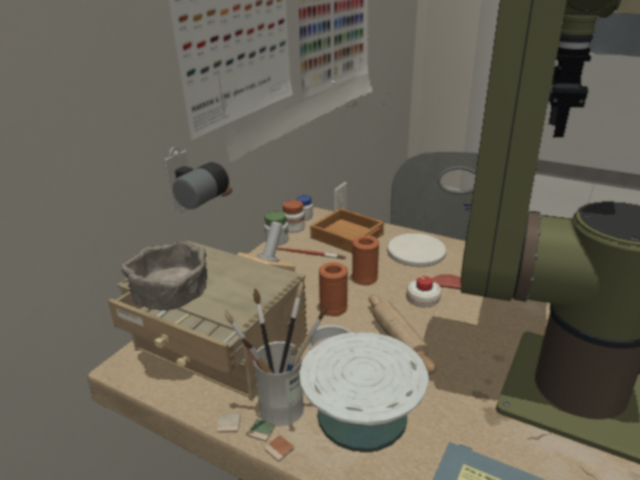

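View pics/top0.png

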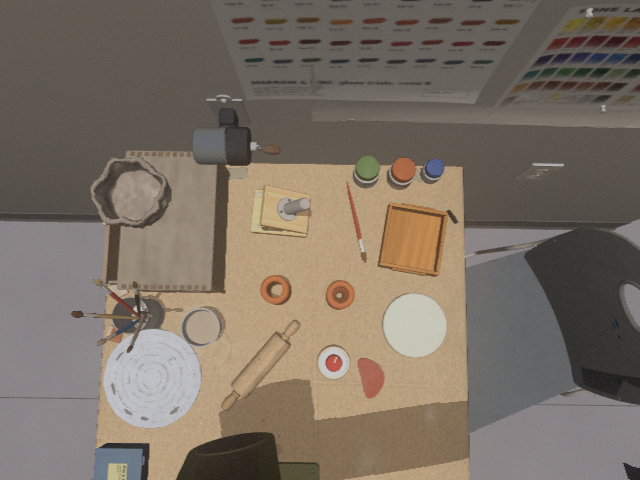

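```bash
python3 - <<'E'
from h import *
from scipy.optimize import least_squares
C={n:cloud(n,np.load(n+"d.npy")).reshape(-1,3) for n in("scene","top")}
def sel(c,p,r,zl,zh): return c[(np.hypot(*(c[:,:2]-p).T)<r)&(c[:,2]>zl)&(c[:,2]<zh)]
def circ(P,r):
    f=lambda x:np.hypot(P[:,0]-x[0],P[:,1]-x[1])-r
    return least_squares(f,P[:,:2].mean(0),loss="soft_l1",f_scale=.002).x
for nm,c in C.items():
    for p in((.435,-.0145),(.431,-.135)):
        P=sel(c,p,.045,.02,.08); T=sel(c,p,.045,.084,.1)
        print(nm,"tube",circ(P,.027).round(4),len(P),"top mean",T.mean(0).round(4))
    # shoulder and pin
    P=sel(c,(.595,-.055),.07,.08,.15)
    # axis fit: point at z=.1, direction angles
    def res(x):
        a=x[2]; ax=np.array([.5*np.cos(a),.5*np.sin(a),np.cos(np.pi/6)])
        return np.linalg.norm(np.cross(P-[x[0],x[1],.1],ax),axis=1)-.012
    s=least_squares(res,[.595,-.055,-np.pi/2],loss="soft_l1",f_scale=.002)
    print(nm,"pin at z=.1",s.x.round(4),len(P),np.median(abs(res(s.x))).round(4),P.max(0).round(3),P.min(0).round(3))
    for p,zl,zh,r in(((.371,-.291),.01,.022,.08),((.54,-.286),.028,.042,.1)):
        B=sel(c,p,r,zl,zh); q=np.percentile(B,[1,99],axis=0); print(nm,"tray",q.round(3).tolist(),q.mean(0).round(4))
E
```

```text
scene tube [ 0.4339 -0.0132] 817 top mean [ 0.4319 -0.0086  0.089 ]
scene tube [ 0.4262 -0.1364] 700 top mean [ 0.4237 -0.1316  0.089 ]
scene pin at z=.1 [ 0.592  -0.055  -1.6461] 350 0.0012 [0.624 0.014 0.13 ] [ 0.577 -0.075  0.08 ]
scene tray [[0.308, -0.346, 0.011], [0.428, -0.224, 0.019]] [ 0.3681 -0.285   0.0148]
scene tray [[0.47, -0.349, 0.028], [0.611, -0.217, 0.038]] [ 0.5407 -0.2832  0.0332]
top tube [ 0.4369 -0.0256] 112 top mean [ 0.435  -0.014   0.0903]
top tube [ 0.4058 -0.1432] 188 top mean [ 0.4273 -0.1366  0.0904]
top pin at z=.1 [ 0.5919 -0.0326 -1.6619] 362 0.0055 [0.633 0.014 0.13 ] [ 0.568 -0.078  0.08 ]
top tray [[0.312, -0.349, 0.012], [0.431, -0.229, 0.021]] [ 0.3719 -0.2892  0.0164]
top tray [[0.473, -0.351, 0.028], [0.615, -0.219, 0.04]] [ 0.5438 -0.2851  0.0341]
```

The scene view shows both tubes, at (333,288) and (365,258), and the pin at (271,240). In the top view the tubes are at (276,290) and (340,295), the pin tip at (305,204), the bat at (415,325), the box at (413,240) and the brush at (357,225). Next I'll refine the pin axis and check nearby obstacles.

```bash
cat >> h.py <<'E'
FS=np.array([.5]*3+[.8]*3)
def plan(p,Rt,p0=None,R0=None):
    """turn/shift fractions from the current pose to TCP p, rot Rt"""
    if p0 is None:
        s=telemetry.get_state(); p0=s["tool_pos"]; q=s["ee_rot"]; R0=R.from_quat([*q[1:],q[0]])
    return np.r_[(R0.inv()*Rt).as_rotvec()/.5,R0.inv().apply(np.asarray(p)-p0)/.8].round(4)
def rot(a,tilt):
    """tool y horizontally along azimuth a, z down, then leaned so -z leans tilt towards a"""
    y=np.array([np.cos(a),np.sin(a),0]); z=np.array([0,0,-1.]); x=np.cross(y,z)
    T=R.from_matrix(np.c_[x,y,z])
    return T*R.from_rotvec([tilt,0,0])
E
python3 - <<'E'
from h import *
from scipy.optimize import least_squares
print(rot(-1.63,np.pi/6).apply([0,0,-1]))
C={n:cloud(n,np.load(n+"d.npy")).reshape(-1,3) for n in("scene","top")}
for k,c in list(C.items())+[("both",np.vstack(list(C.values())))]:
    ax0=np.array([-.04,-.5,.866]);o=np.array([.5965,-.033,.065])
    D=c-o; s=D@ax0; rr=np.linalg.norm(np.cross(D,ax0),axis=1)
    P=c[(s>.012)&(s<.066)&(rr<.02)]
    f=lambda x:np.linalg.norm(np.cross(P-[x[0],x[1],.1],np.array([x[2],x[3],1])/np.sqrt(1+x[2]**2+x[3]**2)),axis=1)-.012
    r=least_squares(f,[.593,-.053,-.04,-.577],loss="soft_l1",f_scale=.0015)
    print(k,len(P),r.x.round(4),"tilt",np.degrees(np.arctan(np.hypot(*r.x[2:]))).round(1),"az",np.arctan2(r.x[3],r.x[2]).round(3),np.median(abs(f(r.x))).round(4))
    T=P[:,:]@ax0-o@ax0; print(" max along",np.percentile(T,99).round(4))
# base top surface
c=C["top"]; B=c[(abs(c[:,2]-.018)<.005)&(abs(c[:,0]-.595)<.09)&(abs(c[:,1]+.012)<.09)]
print("base",len(B),cv2.minAreaRect((B[:,:2]*1000).astype(np.float32)))
for k,c in C.items():
    m=(c[:,0]>.3)&(c[:,0]<.9)&(c[:,1]>-.4)&(c[:,1]<.2)&(c[:,2]>.14)&(c[:,2]<.6)
    Q=c[m]; 
    for y in np.arange(-.4,.2,.1):
        q=Q[(Q[:,1]>y)&(Q[:,1]<y+.1)]
        if len(q): print(k,y.round(1),len(q),"xmin..",np.percentile(q,[0.5,5],axis=0)[:,0].round(3),"z",q[:,2].min().round(2),q[:,2].max().round(2))
E
```

```text
[-0.02958455 -0.49912399  0.8660254 ]
scene 323 [ 0.5917 -0.0556 -0.0462 -0.5587] tilt 29.3 az -1.653 0.001
 max along 0.0656
top 180 [ 0.5932 -0.0559 -0.0348 -0.5794] tilt 30.1 az -1.631 0.0005
 max along 0.0656
both 503 [ 0.5923 -0.0557 -0.038  -0.5685] tilt 29.7 az -1.638 0.0008
 max along 0.0656
base 547 ((596.0087890625, -14.498893737792969), (115.47789764404297, 90.87614440917969), 85.2640380859375)
scene -0.4 3691 xmin.. [0.702 0.707] z 0.14 0.51
scene -0.3 4627 xmin.. [0.708 0.71 ] z 0.14 0.52
scene -0.2 5734 xmin.. [0.709 0.711] z 0.14 0.53
scene -0.1 6451 xmin.. [0.662 0.711] z 0.14 0.53
scene -0.0 10301 xmin.. [0.626 0.631] z 0.14 0.54
scene 0.1 14975 xmin.. [0.381 0.587] z 0.14 0.55
top -0.4 10401 xmin.. [0.703 0.707] z 0.14 0.57
top -0.3 10260 xmin.. [0.71  0.712] z 0.14 0.55
top -0.2 10075 xmin.. [0.711 0.713] z 0.14 0.55
top -0.1 10084 xmin.. [0.665 0.713] z 0.14 0.55
top -0.0 11621 xmin.. [0.497 0.635] z 0.14 0.54
top 0.1 12932 xmin.. [0.431 0.481] z 0.14 0.53
```

```bash
python3 - <<'E'
from h import *
print(plan([.4345,-.0137,.16],rot(-1.64,0)))
E
```

```text
[ 0.000e+00  1.000e-04  6.599e-01  5.204e-01 -6.559e-01  6.830e-02]
```

Request:
move_arm(moves=[[[0, 0, 0.66, 0.52, -0.656, 0.03, 0], [0, 0, 0.66, 0.52, -0.656, 0.03, 0], [0, 0, 0.66, 0.52, -0.656, 0.03, 0], [0, 0, 0.66, 0.52, -0.656, 0.03, 0], [0, 0, 0.66, 0.52, -0.656, 0.03, 0], [0, 0, 0.66, 0.52, -0.656, 0.03, 0], [0, 0, 0.66, 0.52, -0.656, 0.03, 0], [0, 0, 0.66, 0.52, -0.656, 0.03, 0], [0, 0, 0.66, 0.52, -0.656, 0.03, 0], [0, 0, 0.66, 0.52, -0.656, 0.03, 0]]], force=25)

```text
time: 1.83
tool_pos: [0.3337, -0.2443, 0.2]
ee_rot: [0.0, 0.999, -0.035, 0.001]
ft_force: [1.5, 0.5, 0.4]
opening: 0.095
finger_force: 0.0
```

```bash
python3 - <<'E'
from h import *
s=telemetry.get_state(); print(s["time"],s["tool_pos"],s["q"])
print(plan([.4345,-.0137,.16],rot(-1.64,0)))
E
```

```text
1.8333 [ 0.33366203 -0.24427445  0.19995675] [-7.62045198e-01 -4.28923639e-01  2.16466827e+00  1.62111498e-04
  1.40461323e+00  8.78729973e-01]
[ 0.0013 -0.0021 -0.0016  0.1055 -0.2964  0.0499]
```

Request:
move_arm(moves=[[[0, 0, 0, 0.105, -0.296, 0.05, 0], [0, 0, 0, 0.105, -0.296, 0.05, 0], [0, 0, 0, 0.105, -0.296, 0.05, 0], [0, 0, 0, 0.105, -0.296, 0.05, 0], [0, 0, 0, 0.105, -0.296, 0.05, 0], [0, 0, 0, 0.105, -0.296, 0.05, 0], [0, 0, 0, 0.105, -0.296, 0.05, 0], [0, 0, 0, 0.105, -0.296, 0.09, 0], [0, 0, 0, 0.105, -0.296, 0.135, 0], [0, 0, 0, 0.105, -0.296, 0.165, 0]]])

```text
time: 2.67
tool_pos: [0.4326, -0.0152, 0.0656]
ee_rot: [0.0, 0.999, -0.034, -0.001]
ft_force: [0.0, 0.1, -0.8]
opening: 0.0951
finger_force: 0.0
```

```bash
python3 - <<'E'
from h import *
im,d=vision.capture("top"); cv2.imwrite("pics/top1.png",im[150:400,180:480])
s=telemetry.get_state(); print(s["time"],s["tool_pos"],s["q"])
print(plan([.4345,-.0137,.055],rot(-1.64,0)))
E
```

```text
2.7167 [ 0.42882731 -0.01489982  0.06091472] [-1.59789967e-01 -2.25848071e-01  2.25828223e+00 -3.00233509e-04
  1.11941073e+00  1.47974458e+00]
[-0.0013  0.0205  0.0012  0.007  -0.002   0.0073]
```

Request:
move_arm(moves=[[[0, 0, 0, 0, 0, 0.006, 0], [0, 0, 0, 0, 0, 0.006, 0], [0, 0, 0, 0, 0, 0.006, 0.6], [0, 0, 0, 0, 0, 0.006, 0.6], [0, 0, 0, 0, 0, 0.006, 0.6], [0, 0, 0, 0, 0, 0.006, 0.6], [0, 0, 0, 0, 0, 0.006, 0.6], [0, 0, 0, 0, 0, 0.006, 0.6], [0, 0, 0, 0, 0, 0.006, 0.6], [0, 0, 0, 0, 0, 0.006, 0.6]]])

```text
time: 3.55
tool_pos: [0.4338, -0.0154, 0.0633]
ee_rot: [-0.0, 0.999, -0.035, 0.0]
ft_force: [0.1, 1.8, 1.3]
opening: 0.0545
finger_force: 25.0
```

```bash
python3 - <<'E'
from h import *
s=telemetry.get_state(); print(s["time"],s["tool_pos"],s["ee_rot"],s["finger_force"],s["opening"],s["ft_force"])
u=np.array([.5*np.cos(-1.64),.5*np.sin(-1.64),.866])
q0=s["tool_pos"]; up=q0+[0,0,.12]
print("lift",plan(up,rot(-1.64,0)))
hover=np.array([.5925,-.0557,.1])+u*(.0046+.120)  # tcp: tube centre + .010u ; centre s=.155
print(hover,"hover from lifted",plan(hover,rot(-1.64,np.pi/6),up,rot(-1.64,0)))
E
```

```text
3.55 [ 0.43379538 -0.01536251  0.06325867] [-3.17755308e-04  9.99398780e-01 -3.46682411e-02  3.01778012e-04] 24.975592643022537 0.0545184018262948 [0.11837523 1.7773799  1.34591912]
lift [-1.3e-03 -1.2e-03 -3.0e-04  1.0e-04 -1.0e-04 -1.5e-01]
[ 0.58819205 -0.11785088  0.2079036 ] hover from lifted [ 1.0472 -0.      0.      0.2014  0.1145 -0.0308]
```

Request:
move_arm(moves=[[[0, 0, 0, 0, 0, 0, 0.36], [0, 0, 0, 0, 0, 0, 0.36], [0, 0, 0, 0, 0, 0.008, 0.36], [0, 0, 0, 0, 0, 0.016, 0.36], [0, 0, 0, 0, 0, 0.016, 0.36], [0, 0, 0, 0, 0, 0.016, 0.6], [0, 0, 0, 0, 0, 0.016, 0.6], [0, 0, 0, 0, 0, 0.016, 0.6], [0, 0, 0, 0, 0, 0.016, 0.6], [0, 0, 0, 0, 0, 0.016, 0.6]]], force=35)

```text
time: 4.38
tool_pos: [0.4332, -0.0156, 0.0499]
ee_rot: [0.0, 0.999, -0.035, -0.0]
ft_force: [0.9, 0.3, -2.7]
opening: 0.0545
finger_force: 35.0
```

```bash
cat > hov.py <<'E'
from h import *
s=telemetry.get_state(); print(s["time"],s["tool_pos"],s["finger_force"],s["opening"],s["ft_force"])
u=np.array([.5*np.cos(-1.64),.5*np.sin(-1.64),.866])
off=s["tool_pos"][2]-.045; print("off",off)
up=s["tool_pos"]+[0,0,.12]
A=np.array([.5925,-.0557,.1])+u*.0046 # home
hover=A+u*(.110-.045+.045+.015+off-.0+0)-u*.0  # placeholder simplified below
hover=A+u*(.080+off)   # centre at s=.125: lower end at s=.080, 10 mm off the tip
print("hover",hover,plan(hover,rot(-1.64,np.pi/6),up,rot(-1.64,0)))
E
sed -i '/placeholder/d' hov.py; python3 hov.py
```

```text
4.3833 [ 0.4332357  -0.01563491  0.04986069] 34.956388771533966 0.05451085622419779 [ 0.88037697  0.26576643 -2.68668387]
off 0.004860690021864789
hover [ 0.58940697 -0.10032328  0.17747296] [ 1.0472 -0.      0.      0.2021  0.0921 -0.0095]
```

Request:
move_arm(moves=[[[0, 0, 0, 0, 0, -0.05, 0.6], [0, 0, 0, 0, 0, -0.1, 0.6], [0, 0, 0, 0, 0, -0.15, 0.6], [0, 0, 0, 0, 0, -0.2, 0.6], [0.2, 0, 0, 0.05, 0.03, -0.2, 0.6], [0.4, 0, 0, 0.1, 0.06, -0.2, 0.6], [0.6, 0, 0, 0.15, 0.09, -0.2, 0.6], [0.8, 0, 0, 0.19, 0.11, -0.2, 0.6], [0.95, 0, 0, 0.2, 0.114, -0.2, 0.6], [1, 0, 0, 0.2, 0.114, -0.2, 0.6]]])

```text
time: 5.22
tool_pos: [0.5887, -0.1218, 0.2076]
ee_rot: [-0.248, 0.968, -0.036, 0.008]
ft_force: [-1.7, -0.1, -3.2]
opening: 0.0543
finger_force: 35.0
```

```bash
cat > ins.py <<'E'
from h import *
off=.005
for n in("scene","top"):
    im,d=vision.capture(n); cv2.imwrite(f"pics/{n}2.png",im)
    c=cloud(n,d).reshape(-1,3)
    for r in finder.tip_of("tube_1",n)[:2]: print(n,round(r["score"],2),toworld(n,r["centre"]).round(4))
s=telemetry.get_state(); print(s["time"],s["tool_pos"],s["finger_force"],s["opening"],s["ft_force"])
q=s["ee_rot"]; z=R.from_quat([*q[1:],q[0]]).apply([0,0,1])
u=np.array([.5*np.cos(-1.64),.5*np.sin(-1.64),.866])
A=np.array([.5925,-.0557,.1])+u*.0046
print("expected tube centre",s["tool_pos"]+z*off)
for sc in(.125,.045): print("centre s",sc,plan(A+u*(sc-.045+off),rot(-1.64,np.pi/6)))
E
python3 ins.py
```

```text
scene 0.87 [ 0.5906 -0.1195  0.2078]
top 0.94 [ 0.5864 -0.1183  0.2052]
top 0.74 [ 0.5946 -0.0119 -0.0007]
5.4167 [ 0.58615156 -0.11711833  0.20978409] 34.9562332034111 0.054208945043108206 [ 0.0987203   0.68937601 -2.09088674]
expected tube centre [ 0.5863116  -0.11472972  0.20539445]
centre s 0.125 [ 0.0486  0.0022 -0.0001  0.0027  0.0007  0.0454]
centre s 0.045 [ 4.860e-02  2.200e-03 -1.000e-04  2.800e-03 -1.700e-03  1.454e-01]
```

Request:
move_arm(moves=[[[0.049, 0, 0, 0.003, 0.001, 0.02, 0.6], [0.049, 0, 0, 0.003, 0.001, 0.035, 0.6], [0.049, 0, 0, 0.003, 0, 0.045, 0.6], [0.049, 0, 0, 0.003, 0, 0.045, 0.6], [0.049, 0, 0, 0.003, 0, 0.045, 0.6], [0.049, 0, 0, 0.003, 0, 0.05, 0.6], [0.049, 0, 0, 0.003, 0, 0.055, 0.6], [0.049, 0, 0, 0.003, 0, 0.06, 0.6], [0.049, 0, 0, 0.003, 0, 0.065, 0.6], [0.049, 0, 0, 0.003, 0, 0.065, 0.6]]], force=20)

```text
time: 6.25
tool_pos: [0.5905, -0.0925, 0.1635]
ee_rot: [-0.259, 0.965, -0.033, 0.008]
ft_force: [-0.1, -0.7, -2.5]
opening: 0.0549
finger_force: 20.0
```

```bash
python3 ins.py; python3 -c "
import cv2
a=cv2.imread('pics/scene2.png')[150:330,200:380];b=cv2.imread('pics/top2.png')[130:310,220:400]
cv2.imwrite('pics/c2.png',cv2.resize(cv2.hconcat([a,b]),None,fx=2.2,fy=2.2,interpolation=2))"
```

```text
scene 0.89 [ 0.4277 -0.139   0.0461]
scene 0.58 [ 0.5906 -0.0901  0.1594]
top 0.61 [ 0.5931 -0.0929  0.1614]
6.45 [ 0.5910816  -0.09309628  0.16467355] 19.96504917740822 0.05463032791158078 [-0.35063317  1.14448726 -2.56600761]
expected tube centre [ 0.5912564  -0.09059883  0.16034549]
centre s 0.125 [-0.0016 -0.0007  0.     -0.0015 -0.0001 -0.0186]
centre s 0.045 [-0.0016 -0.0007  0.     -0.0015 -0.      0.0814]
```

View pics/c2.png

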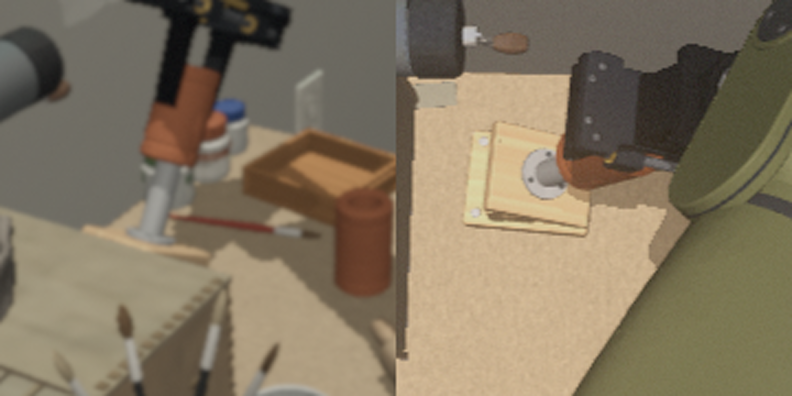

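The crop shows the tube (about (185,120)) engaged over the pin tip, coaxial with the pin in both views. I'll advance slowly past the expected sticking point.

Request:
move_arm(moves=[[[0, 0, 0, 0, 0, 0.005, 0.6], [0, 0, 0, 0, 0, 0.01, 0.6], [0, 0, 0, 0, 0, 0.015, 0.6], [0, 0, 0, 0, 0, 0.02, 0.6], [0, 0, 0, 0, 0, 0.024, 0.6], [0, 0, 0, 0, 0, 0.026, 0.6], [0, 0, 0, 0, 0, 0.028, 0.6], [0, 0, 0, 0, 0, 0.03, 0.6], [0, 0, 0, 0, 0, 0.031, 0.6], [0, 0, 0, 0, 0, 0.032, 0.6]]])

```text
time: 7.28
tool_pos: [0.5918, -0.0802, 0.1423]
ee_rot: [-0.259, 0.965, -0.033, 0.009]
ft_force: [-0.7, -0.4, -2.2]
opening: 0.0549
finger_force: 20.0
```

```bash
python3 ins.py
```

```text
scene 0.92 [ 0.4295 -0.1373  0.0441]
scene 0.91 [ 0.5944 -0.0756  0.1403]
top 0.58 [ 0.591  -0.079   0.1384]
7.4833 [ 0.59179613 -0.08017466  0.14227829] 19.96302679181099 0.0547446420141414 [-1.41776835  0.88253557 -4.40771956]
expected tube centre [ 0.59196891 -0.07767673  0.13795042]
centre s 0.125 [-0.0018  0.0001 -0.0002 -0.0012 -0.0001 -0.0509]
centre s 0.045 [-0.0018  0.0001 -0.0002 -0.0012 -0.      0.0491]
```

Request:
move_arm(moves=[[[0, 0, 0, 0, 0, 0.002, 0.6], [0, 0, 0, 0, 0, 0.004, 0.6], [0, 0, 0, 0, 0, 0.006, 0.6], [0, 0, 0, 0, 0, 0.008, 0.6], [0, 0, 0, 0, 0, 0.01, 0.6], [0, 0, 0, 0, 0, 0.011, 0.6], [0, 0, 0, 0, 0, 0.012, 0.6], [0, 0, 0, 0, 0, 0.013, 0.6], [0, 0, 0, 0, 0, 0.014, 0.6], [0, 0, 0, 0, 0, 0.014, 0.6]]])

```text
time: 8.32
tool_pos: [0.5922, -0.0745, 0.1325]
ee_rot: [-0.259, 0.965, -0.033, 0.009]
ft_force: [-1.0, -0.1, -2.3]
opening: 0.0546
finger_force: 20.0
```

Request:
move_arm(moves=[[[0, 0, 0, 0, 0, 0.005, 0.6], [0, 0, 0, 0, 0, 0.01, 0.6], [0, 0, 0, 0, 0, 0.015, 0.6], [0, 0, 0, 0, 0, 0.02, 0.6], [0, 0, 0, 0, 0, 0.024, 0.6], [0, 0, 0, 0, 0, 0.027, 0.6], [0, 0, 0, 0, 0, 0.029, 0.6], [0, 0, 0, 0, 0, 0.031, 0.6], [0, 0, 0, 0, 0, 0.032, 0.6], [0, 0, 0, 0, 0, 0.033, 0.6]]])

```text
time: 9.15
tool_pos: [0.5932, -0.0614, 0.1098]
ee_rot: [-0.259, 0.965, -0.033, 0.009]
ft_force: [-0.5, 0.1, -1.5]
opening: 0.0547
finger_force: 20.0
```

```bash
python3 ins.py
```

```text
scene 0.95 [ 0.5963 -0.0596  0.1088]
scene 0.67 [ 0.4305 -0.1398  0.0448]
top 0.74 [ 0.5939 -0.0605  0.1096]
9.35 [ 0.59312764 -0.06137485  0.10981198] 19.96402457356453 0.054745856710583574 [ 0.0157118   0.07167242 -3.57479213]
expected tube centre [ 0.593301   -0.05887662  0.1054843 ]
centre s 0.125 [-0.002  -0.0001 -0.0001 -0.0013 -0.     -0.0979]
centre s 0.045 [-0.002  -0.0001 -0.0001 -0.0013  0.0001  0.0021]
```

Request:
move_arm(moves=[[[0, 0, 0, 0, 0, 0.0005, 0.6], [0, 0, 0, 0, 0, 0.001, 0.6], [0, 0, 0, 0, 0, 0.0015, 0.6], [0, 0, 0, 0, 0, 0.002, 0.6], [0, 0, 0, 0, 0, 0.0025, 0.6], [0, 0, 0, 0, 0, 0.003, 0.6], [0, 0, 0, 0, 0, 0.003, 0.6], [0, 0, 0, 0, 0, 0.003, 0.6], [0, 0, 0, 0, 0, 0.003, 0.6], [0, 0, 0, 0, 0, 0.003, 0.6]]])

```text
time: 10.18
tool_pos: [0.5932, -0.0601, 0.1077]
ee_rot: [-0.259, 0.965, -0.033, 0.009]
ft_force: [-0.7, -0.0, -2.0]
opening: 0.0547
finger_force: 20.0
```

Request:
move_arm(moves=[[[0, 0, 0, 0, 0, 0.0005, 0.6], [0, 0, 0, 0, 0, 0.001, 0.6], [0, 0, 0, 0, 0, 0.0015, 0.6], [0, 0, 0, 0, 0, 0.002, 0.6], [0, 0, 0, 0, 0, 0.0025, 0.6], [0, 0, 0, 0, 0, 0.003, 0.6], [0, 0, 0, 0, 0, 0.0035, 0.6], [0, 0, 0, 0, 0, 0.004, 0.6], [0, 0, 0, 0, 0, 0.004, 0.6], [0, 0, 0, 0, 0, 0.004, 0.6]]])

```text
time: 11.02
tool_pos: [0.5934, -0.0588, 0.1053]
ee_rot: [-0.259, 0.965, -0.033, 0.009]
ft_force: [-2.8, -1.1, -0.3]
opening: 0.0546
finger_force: 20.0
```

Request:
move_arm(moves=[[[0, 0, 0, 0, 0, 0.0005, 0.6], [0, 0, 0, 0, 0, 0.001, 0.6], [0, 0, 0, 0, 0, 0.0015, 0.6], [0, 0, 0, 0, 0, 0.002, 0.6], [0, 0, 0, 0, 0, 0.0025, 0.6], [0, 0, 0, 0, 0, 0.003, 0.6], [0, 0, 0, 0, 0, 0.003, 0.6], [0, 0, 0, 0, 0, 0.003, 0.6], [0, 0, 0, 0, 0, 0.003, 0.6], [0, 0, 0, 0, 0, 0.003, 0.6]]])

```text
time: 11.85
tool_pos: [0.5936, -0.0586, 0.1052]
ee_rot: [-0.259, 0.965, -0.033, 0.009]
ft_force: [-7.7, -5.9, 9.7]
opening: 0.0546
finger_force: 20.0
```

```bash
python3 ins.py; python3 -c "
import cv2
a=cv2.imread('pics/scene2.png')[180:300,220:340];b=cv2.imread('pics/top2.png')[150:270,240:360]
cv2.imwrite('pics/c3.png',cv2.resize(cv2.hconcat([a,b]),None,fx=3,fy=3,interpolation=2))"
```

```text
scene 0.84 [ 0.4301 -0.1409  0.0463]
scene 0.72 [ 0.5975 -0.0566  0.1038]
top 0.66 [ 0.5922 -0.0573  0.1038]
12.05 [ 0.59354441 -0.05865397  0.10515511] 19.996464997529984 0.05473745445142333 [-7.76733189 -5.97018784 10.30869242]
expected tube centre [ 0.59371793 -0.05616144  0.10082416]
centre s 0.125 [ 7.000e-04 -3.000e-04  2.700e-03 -1.500e-03  1.000e-04 -1.046e-01]
centre s 0.045 [ 0.0007 -0.0003  0.0027 -0.0016  0.0001 -0.0046]
```

View pics/c3.png

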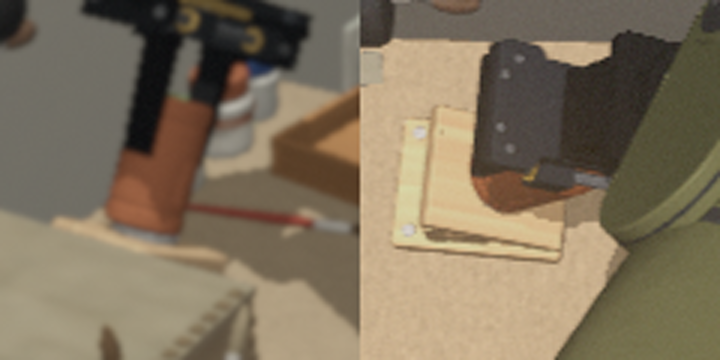

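The crop shows the tube down on the shoulder, with its lower end at (145,230), and there is about 13 N of axial contact at the home position. This tube's bore is clear, so it goes on the bat.

Request:
move_arm(moves=[[[0, 0, 0, 0, 0, -0.02, 0.6], [0, 0, 0, 0, 0, -0.06, 0.6], [0, 0, 0, 0, 0, -0.1, 0.6], [0, 0, 0, 0, 0, -0.14, 0.6], [-0.15, 0, 0, 0, 0, -0.155, 0.6], [-0.3, 0, 0, -0.04, 0, -0.155, 0.6], [-0.5, 0, 0, -0.08, 0, -0.155, 0.6], [-0.7, 0, 0, -0.12, 0, -0.155, 0.6], [-0.9, 0, 0, -0.16, 0, -0.155, 0.6], [-1, 0, 0, -0.2, 0, -0.155, 0.6]]], force=35)

```text
time: 12.88
tool_pos: [0.4284, -0.107, 0.2102]
ee_rot: [-0.011, 0.999, -0.034, 0.001]
ft_force: [-0.2, 0.4, -1.5]
opening: 0.0548
finger_force: 35.0
```

```bash
python3 - <<'E'
from h import *
for n in("scene","top"):
    im,d=vision.capture(n)
    for r in finder.tip_of("tube_1",n)[:2]: print(n,round(r["score"],2),toworld(n,r["centre"]).round(4))
s=telemetry.get_state(); print(s["time"],s["tool_pos"],s["finger_force"],s["opening"],s["ft_force"])
print(plan([.3705,-.2895,.12],rot(-1.64,0)))
E
```

```text
scene 0.81 [ 0.4282 -0.1393  0.0448]
scene 0.6 [ 0.4324 -0.1102  0.2057]
13.0833 [ 0.42934557 -0.10734428  0.21009431] 34.9564191699028 0.05444125657248681 [-0.30026787 -0.23870492 -2.69717541]
[-0.0513 -0.0036  0.0013 -0.058   0.235   0.1065]
```

Request:
move_arm(moves=[[[-0.051, 0, 0, -0.058, 0.235, 0, 0.6], [-0.051, 0, 0, -0.058, 0.235, 0, 0.6], [-0.051, 0, 0, -0.058, 0.235, 0, 0.6], [-0.051, 0, 0, -0.058, 0.235, 0.02, 0.6], [-0.051, 0, 0, -0.058, 0.235, 0.06, 0.6], [-0.051, 0, 0, -0.058, 0.235, 0.1, 0.6], [-0.051, 0, 0, -0.058, 0.235, 0.14, 0.6], [-0.051, 0, 0, -0.058, 0.235, 0.155, 0.6], [-0.051, 0, 0, -0.058, 0.235, 0.163, 0.6], [-0.051, 0, 0, -0.058, 0.235, 0.163, 0.6]]])

```text
time: 13.92
tool_pos: [0.3706, -0.2892, 0.0742]
ee_rot: [-0.001, 0.999, -0.035, -0.001]
ft_force: [-0.3, 0.7, -2.4]
opening: 0.0542
finger_force: 35.0
```

```bash
python3 - <<'E'
from h import *
for n in("scene","top"):
    im,d=vision.capture(n); np.save(n+"d.npy",d)
    for r in finder.tip_of("tube_1",n)[:2]: print(n,round(r["score"],2),toworld(n,r["centre"]).round(4))
    c=cloud(n,d).reshape(-1,3); 
    for r in finder.trace("tube_1",n)[:2]:
        P=c[r["mask"].ravel()&(d.ravel()>0)]; print(" mask z 2/98%",np.percentile(P,[2,98],axis=0).round(4).tolist())
s=telemetry.get_state(); print(s["time"],s["tool_pos"],s["finger_force"],s["opening"],s["ft_force"])
print(plan([.3705,-.2895,.065],rot(-1.64,0)))
E
```

```text
scene 0.76 [ 0.3719 -0.2924  0.0708]
scene 0.71 [ 0.4273 -0.1406  0.042 ]
 mask z 2/98% [[0.3445, -0.3016, 0.03], [0.3916, -0.2596, 0.1155]]
 mask z 2/98% [[0.399, -0.1551, 0.0048], [0.4477, -0.1081, 0.0914]]
top 0.58 [ 0.4321 -0.1297  0.0445]
 mask z 2/98% [[0.4017, -0.1643, 0.0006], [0.4521, -0.1118, 0.0939]]
14.2167 [ 0.37170563 -0.2902058   0.07728888] 34.9567973613739 0.05463942847966793 [ 0.0801692  -1.25332122 -2.47752067]
[ 0.0068 -0.0059  0.001  -0.0016 -0.0008  0.0154]
```

Request:
move_arm(moves=[[[0, 0, 0, 0, 0, 0.003, 0.6], [0, 0, 0, 0, 0, 0.006, 0.6], [0, 0, 0, 0, 0, 0.008, 0.6], [0, 0, 0, 0, 0, 0.009, 0.6], [0, 0, 0, 0, 0, 0.01, 0.6], [0, 0, 0, 0, 0, 0.011, 0.6], [0, 0, 0, 0, 0, 0.012, 0.6], [0, 0, 0, 0, 0, 0.0125, 0.6], [0, 0, 0, 0, 0, 0.0125, 0.6], [0, 0, 0, 0, 0, 0.0125, 0.6]]], force=20)

```text
time: 15.05
tool_pos: [0.3705, -0.2894, 0.0654]
ee_rot: [0.0, 0.999, -0.035, -0.0]
ft_force: [-0.7, 0.3, -0.7]
opening: 0.0545
finger_force: 20.0
```

Request:
move_arm(moves=[[[0, 0, 0, 0, 0, 0.0005, 0.6], [0, 0, 0, 0, 0, 0.001, 0.6], [0, 0, 0, 0, 0, 0.0015, 0.6], [0, 0, 0, 0, 0, 0.002, 0.6], [0, 0, 0, 0, 0, 0.0025, 0.6], [0, 0, 0, 0, 0, 0.003, 0.6], [0, 0, 0, 0, 0, 0.003, 0.6], [0, 0, 0, 0, 0, 0.003, 0.6], [0, 0, 0, 0, 0, 0.003, 0.6], [0, 0, 0, 0, 0, 0.003, 0.6]]])

```text
time: 15.88
tool_pos: [0.371, -0.2895, 0.0653]
ee_rot: [0.0, 0.999, -0.034, 0.0]
ft_force: [-4.7, 6.1, 13.7]
opening: 0.0547
finger_force: 20.0
```

Request:
move_arm(moves=[[[0, 0, 0, 0, 0, -0.002, 0.6], [0, 0, 0, 0, 0, -0.002, 0.3], [0, 0, 0, 0, 0, -0.002, 0.2], [0, 0, 0, 0, 0, -0.002, 0], [0, 0, 0, 0, 0, -0.002, 0], [0, 0, 0, 0, 0, -0.002, 0], [0, 0, 0, 0, 0, -0.03, 0], [0, 0, 0, 0, 0, -0.07, 0], [0, 0, 0, 0, 0, -0.11, 0], [0, 0, 0, 0, 0, -0.13, 0]]])

```text
time: 16.72
tool_pos: [0.3717, -0.2906, 0.1709]
ee_rot: [0.002, 0.999, -0.035, 0.002]
ft_force: [0.8, -0.7, 1.0]
opening: 0.0953
finger_force: 0.0
```

```bash
python3 - <<'E'
from h import *
for n in("scene","top"):
    im,d=vision.capture(n); 
    for r in finder.tip_of("tube_1",n)[:2]: print(n,round(r["score"],2),toworld(n,r["centre"]).round(4))
s=telemetry.get_state(); print(s["time"],s["tool_pos"],s["opening"],s["ft_force"])
print(plan([.427,-.137,.16],rot(-1.64,0)))
E
```

```text
scene 0.88 [ 0.4278 -0.1407  0.0456]
scene 0.8 [ 0.3727 -0.2891  0.0652]
top 0.77 [ 0.432  -0.131   0.0455]
16.9167 [ 0.37035426 -0.28922908  0.16650081] 0.09494235189947463 [-0.23481162 -0.65663314 -0.83720866]
[ 0.0021 -0.     -0.      0.0575 -0.1947  0.0079]
```

Request:
move_arm(moves=[[[0, 0, 0, 0.058, -0.194, 0, 0], [0, 0, 0, 0.058, -0.194, 0, 0], [0, 0, 0, 0.058, -0.194, 0, 0], [0, 0, 0, 0.058, -0.194, 0, 0], [0, 0, 0, 0.058, -0.194, 0.01, 0], [0, 0, 0, 0.058, -0.194, 0.05, 0], [0, 0, 0, 0.058, -0.194, 0.09, 0], [0, 0, 0, 0.058, -0.194, 0.13, 0], [0, 0, 0, 0.058, -0.194, 0.143, 0], [0, 0, 0, 0.058, -0.194, 0.143, 0]]])

```text
time: 17.75
tool_pos: [0.4234, -0.1363, 0.0473]
ee_rot: [-0.001, 0.999, -0.035, -0.005]
ft_force: [0.3, -0.6, 0.2]
opening: 0.095
finger_force: 0.0
```

Request:
move_arm(moves=[[[0, 0, 0, 0, 0, 0, 0.3], [0, 0, 0, 0, 0, 0, 0.6], [0, 0, 0, 0, 0, 0, 0.6], [0, 0, 0, 0, 0, 0, 0.6], [0, 0, 0, 0, 0, 0, 0.6], [0, 0, 0, 0, 0, 0, 0.6], [0, 0, 0, 0, 0, 0, 0.6], [0, 0, 0, 0, 0, 0, 0.6], [0, 0, 0, 0, 0, 0, 0.6], [0, 0, 0, 0, 0, 0, 0.6]]], force=35)

```text
time: 18.58
tool_pos: [0.4278, -0.1378, 0.0527]
ee_rot: [0.0, 0.999, -0.035, 0.0]
ft_force: [-0.3, 1.0, 2.1]
opening: 0.0522
finger_force: 34.9
```

```bash
sed -i 's/\[\.5925,/[.5920,/' hov.py ins.py; sed -i 's/u\*(.080+off)/u*(.118+off)/' hov.py; python3 hov.py
```

```text
18.5833 [ 0.42780621 -0.13775152  0.05273544] 34.94712767394958 0.05217838125656706 [-0.26118478  1.02706333  2.12733619]
off 0.007735435234693763
hover [ 0.58749375 -0.12071173  0.21287049] [ 1.0472 -0.      0.      0.1977 -0.0351 -0.0502]
```

Request:
move_arm(moves=[[[0, 0, 0, 0, 0, -0.05, 0.6], [0, 0, 0, 0, 0, -0.1, 0.6], [0, 0, 0, 0, 0, -0.15, 0.6], [0, 0, 0, 0, 0, -0.2, 0.6], [0.2, 0, 0, 0.04, -0.01, -0.2, 0.6], [0.4, 0, 0, 0.09, -0.02, -0.2, 0.6], [0.6, 0, 0, 0.14, -0.03, -0.2, 0.6], [0.8, 0, 0, 0.18, -0.035, -0.2, 0.6], [0.95, 0, 0, 0.198, -0.035, -0.2, 0.6], [1, 0, 0, 0.198, -0.035, -0.2, 0.6]]])

```text
time: 19.42
tool_pos: [0.5887, -0.1221, 0.2091]
ee_rot: [-0.248, 0.968, -0.035, 0.007]
ft_force: [-2.1, 0.5, -2.5]
opening: 0.0523
finger_force: 34.9
```

```bash
sed -i 's/off=.005/off=.0077/' ins.py; python3 ins.py
```

```text
scene 0.94 [ 0.374  -0.2914  0.0601]
scene 0.69 [ 0.5889 -0.1216  0.2043]
top 0.56 [ 0.5902 -0.1112  0.2035]
19.6167 [ 0.5863801  -0.12039076  0.21158397] 34.93741526064696 0.05246608308626734 [ 1.02155832 -0.21527775 -2.29790976]
expected tube centre [ 0.58662372 -0.11671933  0.20482   ]
centre s 0.125 [ 0.0508  0.0028 -0.0015  0.0015 -0.0017  0.046 ]
centre s 0.045 [ 0.0508  0.0028 -0.0015  0.0016 -0.0042  0.1459]
```

Request:
move_arm(moves=[[[0.05, 0, 0, 0.001, -0.002, 0.02, 0.6], [0.05, 0, 0, 0.001, -0.002, 0.035, 0.6], [0.05, 0, 0, 0.001, -0.002, 0.045, 0.6], [0.05, 0, 0, 0.001, -0.002, 0.045, 0.6], [0.05, 0, 0, 0.001, -0.002, 0.045, 0.6], [0.05, 0, 0, 0.001, -0.002, 0.05, 0.6], [0.05, 0, 0, 0.001, -0.002, 0.055, 0.6], [0.05, 0, 0, 0.001, -0.002, 0.06, 0.6], [0.05, 0, 0, 0.001, -0.002, 0.065, 0.6], [0.05, 0, 0, 0.001, -0.002, 0.065, 0.6]]], force=20)

```text
time: 20.45
tool_pos: [0.5896, -0.094, 0.1664]
ee_rot: [-0.259, 0.965, -0.033, 0.008]
ft_force: [0.2, -0.5, -2.3]
opening: 0.0524
finger_force: 20.0
```

```bash
python3 ins.py; python3 -c "
import cv2
a=cv2.imread('pics/scene2.png')[180:300,220:340];b=cv2.imread('pics/top2.png')[150:270,240:360]
cv2.imwrite('pics/c4.png',cv2.resize(cv2.hconcat([a,b]),None,fx=3,fy=3,interpolation=2))"
```

```text
scene 0.86 [ 0.5907 -0.0921  0.1588]
top 0.9 [ 0.3697 -0.2895  0.062 ]
top 0.88 [ 0.5959 -0.0844  0.1597]
20.65 [ 0.5901634  -0.09459352  0.16753193] 19.956392856838647 0.05248095678015294 [ 0.11400976  0.5137795  -2.21692294]
expected tube centre [ 0.59043179 -0.09075099  0.16086462]
centre s 0.125 [-0.0006 -0.0005  0.0001 -0.0011  0.0001 -0.0179]
centre s 0.045 [-0.0006 -0.0005  0.0001 -0.0011  0.0001  0.0821]
```

View pics/c4.png

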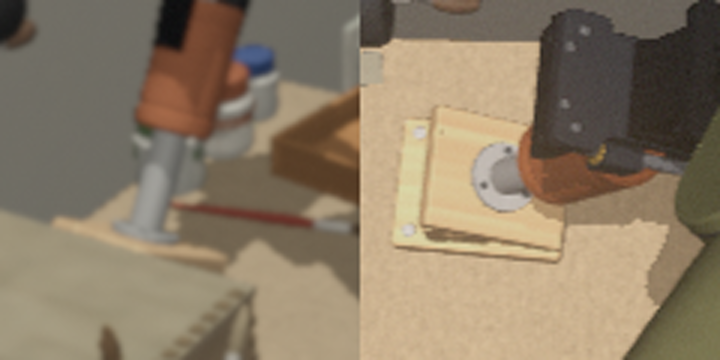

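The tube's lower end at (175,125) sits over the pin at (160,180), aligned and just engaged. I'll advance slowly again.

Request:
move_arm(moves=[[[0, 0, 0, 0, 0, 0.005, 0.6], [0, 0, 0, 0, 0, 0.01, 0.6], [0, 0, 0, 0, 0, 0.014, 0.6], [0, 0, 0, 0, 0, 0.018, 0.6], [0, 0, 0, 0, 0, 0.021, 0.6], [0, 0, 0, 0, 0, 0.023, 0.6], [0, 0, 0, 0, 0, 0.024, 0.6], [0, 0, 0, 0, 0, 0.025, 0.6], [0, 0, 0, 0, 0, 0.026, 0.6], [0, 0, 0, 0, 0, 0.026, 0.6]]])

```text
time: 21.48
tool_pos: [0.5908, -0.0841, 0.1493]
ee_rot: [-0.259, 0.965, -0.033, 0.009]
ft_force: [1.1, 0.6, -2.3]
opening: 0.0524
finger_force: 20.0
```

Request:
move_arm(moves=[[[0, 0, 0, 0, 0, 0.0005, 0.6], [0, 0, 0, 0, 0, 0.001, 0.6], [0, 0, 0, 0, 0, 0.0015, 0.6], [0, 0, 0, 0, 0, 0.002, 0.6], [0, 0, 0, 0, 0, 0.0025, 0.6], [0, 0, 0, 0, 0, 0.003, 0.6], [0, 0, 0, 0, 0, 0.0035, 0.6], [0, 0, 0, 0, 0, 0.0035, 0.6], [0, 0, 0, 0, 0, 0.0035, 0.6], [0, 0, 0, 0, 0, 0.0035, 0.6]]])

```text
time: 22.32
tool_pos: [0.5909, -0.0827, 0.1469]
ee_rot: [-0.259, 0.965, -0.033, 0.009]
ft_force: [0.4, -0.9, -3.8]
opening: 0.0525
finger_force: 20.0
```

Request:
move_arm(moves=[[[0, 0, 0, 0, 0, 0.0005, 0.6], [0, 0, 0, 0, 0, 0.001, 0.6], [0, 0, 0, 0, 0, 0.0015, 0.6], [0, 0, 0, 0, 0, 0.002, 0.6], [0, 0, 0, 0, 0, 0.0025, 0.6], [0, 0, 0, 0, 0, 0.003, 0.6], [0, 0, 0, 0, 0, 0.0035, 0.6], [0, 0, 0, 0, 0, 0.004, 0.6], [0, 0, 0, 0, 0, 0.004, 0.6], [0, 0, 0, 0, 0, 0.004, 0.6]]])

```text
time: 23.15
tool_pos: [0.5912, -0.0815, 0.1449]
ee_rot: [-0.259, 0.965, -0.033, 0.009]
ft_force: [-2.5, -2.1, 2.4]
opening: 0.0523
finger_force: 20.0
```

Request:
move_arm(moves=[[[0, 0, 0, 0, 0, 0.0005, 0.6], [0, 0, 0, 0, 0, 0.001, 0.6], [0, 0, 0, 0, 0, 0.0015, 0.6], [0, 0, 0, 0, 0, 0.002, 0.6], [0, 0, 0, 0, 0, 0.002, 0.6], [0, 0, 0, 0, 0, 0.002, 0.6], [0, 0, 0, 0, 0, 0.002, 0.6], [0, 0, 0, 0, 0, 0.002, 0.6], [0, 0, 0, 0, 0, 0.002, 0.6], [0, 0, 0, 0, 0, 0.002, 0.6]]])

```text
time: 23.98
tool_pos: [0.5914, -0.0812, 0.1447]
ee_rot: [-0.258, 0.965, -0.033, 0.01]
ft_force: [-4.4, -4.9, 8.4]
opening: 0.0526
finger_force: 20.0
```

```bash
python3 ins.py
```

```text
scene 0.87 [ 0.3753 -0.2903  0.0634]
scene 0.87 [ 0.5936 -0.0828  0.1381]
top 0.83 [ 0.3737 -0.2899  0.0596]
top 0.82 [ 0.5952 -0.0717  0.1352]
24.1833 [ 0.5914426  -0.08125135  0.1446817 ] 19.99230080145935 0.0525568958925811 [-4.94970664 -5.31001452  8.30461389]
expected tube centre [ 0.59171792 -0.07741608  0.13801051]
centre s 0.125 [ 0.0015 -0.0025  0.0019 -0.0015  0.0003 -0.051 ]
centre s 0.045 [ 0.0015 -0.0025  0.0019 -0.0016  0.0003  0.0489]
```

The tube stopped dead about 43 mm short of home with about 12 N of axial contact, so this is the glaze run and it goes in the seconds box.

Request:
move_arm(moves=[[[0, 0, 0, 0, 0, -0.02, 0.6], [0, 0, 0, 0, 0, -0.05, 0.6], [0, 0, 0, 0, 0, -0.08, 0.6], [0, 0, 0, 0, 0, -0.11, 0.6], [-0.15, 0, 0, 0, 0, -0.11, 0.6], [-0.35, 0, 0, -0.01, 0, -0.11, 0.6], [-0.55, 0, 0, -0.02, 0, -0.11, 0.6], [-0.75, 0, 0, -0.04, 0, -0.11, 0.6], [-0.95, 0, 0, -0.06, 0, -0.11, 0.6], [-1, 0, 0, -0.065, 0, -0.11, 0.6]]], force=35)

```text
time: 25.02
tool_pos: [0.5347, -0.1181, 0.2185]
ee_rot: [-0.011, 0.999, -0.033, 0.0]
ft_force: [0.2, 0.8, -2.4]
opening: 0.0523
finger_force: 35.0
```

```bash
python3 - <<'E'
from h import *
s=telemetry.get_state(); print(s["time"],s["tool_pos"],s["finger_force"],s["opening"],s["ft_force"])
print(plan([.5415,-.2855,.09],rot(-1.64,0)))
E
```

```text
25.0167 [ 0.53471948 -0.11805192  0.21854671] 34.97420337822405 0.052347177601686674 [ 0.20887075  0.83838961 -2.37126136]
[-0.046   0.0009  0.0055  0.0224  0.2119  0.1558]
```

Request:
move_arm(moves=[[[-0.046, 0, 0.005, 0.022, 0.212, 0, 0.6], [-0.046, 0, 0.005, 0.022, 0.212, 0, 0.6], [-0.046, 0, 0.005, 0.022, 0.212, 0, 0.6], [-0.046, 0, 0.005, 0.022, 0.212, 0, 0.6], [-0.046, 0, 0.005, 0.022, 0.212, 0.02, 0.6], [-0.046, 0, 0.005, 0.022, 0.212, 0.06, 0.6], [-0.046, 0, 0.005, 0.022, 0.212, 0.1, 0.6], [-0.046, 0, 0.005, 0.022, 0.212, 0.14, 0.6], [-0.046, 0, 0.005, 0.022, 0.212, 0.165, 0.6], [-0.046, 0, 0.005, 0.022, 0.212, 0.172, 0.6]]])

```text
time: 25.85
tool_pos: [0.539, -0.2854, 0.0707]
ee_rot: [-0.004, 0.999, -0.036, -0.004]
ft_force: [-1.5, 1.2, -2.9]
opening: 0.0527
finger_force: 35.0
```

```bash
python3 - <<'E'
from h import *
for n in("scene","top"):
    im,d=vision.capture(n); cv2.imwrite(f"pics/{n}5.png",im)
    for r in finder.tip_of("tube_1",n)[:2]: print(n,round(r["score"],2),toworld(n,r["centre"]).round(4))
s=telemetry.get_state(); print(s["time"],s["tool_pos"],s["finger_force"],s["opening"],s["ft_force"])
print(plan([.5415,-.2855,.0597],rot(-1.64,0)))
E
```

```text
scene 0.89 [ 0.3721 -0.2896  0.0651]
scene 0.67 [ 0.5416 -0.2873  0.0648]
top 0.63 [ 0.6793 -0.1898  0.    ]
26.05 [ 0.54328328 -0.2883063   0.07872417] 34.97428450893494 0.052031786181544144 [ 0.09263886  0.81825455 -1.88621701]
[-0.001  -0.0045 -0.0054 -0.0025 -0.0033  0.0238]
```

Request:
move_arm(moves=[[[0, 0, 0, 0, 0, 0.004, 0.6], [0, 0, 0, 0, 0, 0.008, 0.6], [0, 0, 0, 0, 0, 0.012, 0.6], [0, 0, 0, 0, 0, 0.014, 0.6], [0, 0, 0, 0, 0, 0.016, 0.6], [0, 0, 0, 0, 0, 0.017, 0.6], [0, 0, 0, 0, 0, 0.018, 0.6], [0, 0, 0, 0, 0, 0.019, 0.6], [0, 0, 0, 0, 0, 0.019, 0.6], [0, 0, 0, 0, 0, 0.019, 0.6]]], force=20)

```text
time: 26.88
tool_pos: [0.5422, -0.2877, 0.0621]
ee_rot: [-0.0, 0.999, -0.036, 0.0]
ft_force: [-0.3, -0.4, -2.9]
opening: 0.0525
finger_force: 20.0
```

Request:
move_arm(moves=[[[0, 0, 0, 0, 0, 0.0005, 0.6], [0, 0, 0, 0, 0, 0.001, 0.6], [0, 0, 0, 0, 0, 0.0015, 0.6], [0, 0, 0, 0, 0, 0.002, 0.6], [0, 0, 0, 0, 0, 0.0025, 0.6], [0, 0, 0, 0, 0, 0.003, 0.6], [0, 0, 0, 0, 0, 0.0035, 0.6], [0, 0, 0, 0, 0, 0.0035, 0.6], [0, 0, 0, 0, 0, 0.0035, 0.6], [0, 0, 0, 0, 0, 0.0035, 0.6]]])

```text
time: 27.72
tool_pos: [0.5423, -0.2877, 0.0597]
ee_rot: [-0.0, 0.999, -0.036, 0.0]
ft_force: [-2.0, 2.1, 1.2]
opening: 0.0524
finger_force: 20.0
```

Contact is just starting at the expected height. I'll press about 1 mm more, release and lift.

Request:
move_arm(moves=[[[0, 0, 0, 0, 0, 0.001, 0.6], [0, 0, 0, 0, 0, 0.001, 0.6], [0, 0, 0, 0, 0, 0, 0.3], [0, 0, 0, 0, 0, 0, 0.2], [0, 0, 0, 0, 0, 0, 0], [0, 0, 0, 0, 0, 0, 0], [0, 0, 0, 0, 0, 0, 0], [0, 0, 0, 0, 0, -0.04, 0], [0, 0, 0, 0, 0, -0.09, 0], [0, 0, 0, 0, 0, -0.14, 0]]])

```text
time: 28.55
tool_pos: [0.5411, -0.2871, 0.1708]
ee_rot: [-0.001, 0.999, -0.036, -0.002]
ft_force: [0.4, -1.2, 0.9]
opening: 0.0939
finger_force: 0.0
```

Request:
move_arm(moves=[[[0, 0, 0, 0, 0, -0.05, 0], [0, 0, 0, 0, 0, -0.1, 0], [0, 0, 0, 0, 0, -0.1, 0], [0, 0, 0, 0, 0, -0.1, 0], [0, 0, 0, 0, 0, -0.1, 0], [0, 0, 0, 0, 0, -0.1, 0], [0, 0, 0, 0, 0, -0.1, 0], [0, 0, 0, 0, 0, -0.1, 0], [0, 0, 0, 0, 0, -0.1, 0], [0, 0, 0, 0, 0, -0.1, 0]]])

```text
time: 29.38
tool_pos: [0.5419, -0.2877, 0.2505]
ee_rot: [-0.001, 0.999, -0.036, -0.001]
ft_force: [0.1, 0.4, -0.4]
opening: 0.095
finger_force: 0.0
```

```bash
python3 - <<'E'
from h import *
for n in("scene","top"):
    im,d=vision.capture(n); cv2.imwrite(f"pics/{n}6.png",im)
    for k in("tube_1","water_tub","brush","jar_moss"):
        for r in finder.tip_of(k,n)[:2]: print(n,k,round(r["score"],2),toworld(n,r["centre"]).round(4))
s=telemetry.get_state(); print(s["time"],s["tool_pos"],s["opening"],s["ft_force"])
E
```

```text
scene tube_1 0.76 [ 0.3755 -0.289   0.0631]
scene tube_1 0.59 [ 0.5399 -0.2907  0.0528]
scene brush 0.53 [ 5.791e-01 -1.725e-01 -5.000e-04]
scene jar_moss 0.71 [ 0.682  -0.1893 -0.0038]
top water_tub 0.93 [0.3683 0.131  0.0038]
top water_tub 0.36 [ 0.5843 -0.1697  0.0026]
top brush 0.7 [ 0.5853 -0.1729  0.0017]
top jar_moss 0.68 [ 0.6779 -0.1907 -0.0014]
29.8833 [ 0.54217769 -0.28788228  0.25141291] 0.09488693380981583 [-0.01889908 -0.91379218 -0.08160083]
```

View pics/scene6.png

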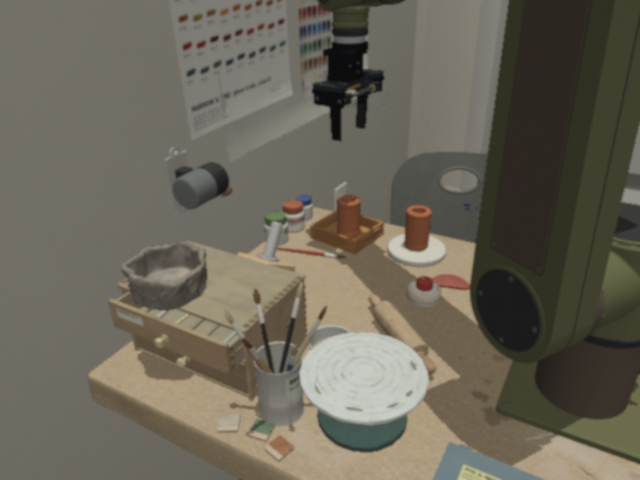

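The picture shows one tube upright on the bat at (418,230) and the other upright in the box at (348,218). The brush and jar haven't moved, and the gripper is clear.

```bash
python3 -c "
from h import *
print(arm.finish_job())"
```

```text
the job is handed in; nothing more can be done
None
```

I tried both tubes on the gauge and handed the job in: the one that slid down to the shoulder stands upright on the plaster bat, the one that stuck about 43 mm short stands upright in the seconds box, and the tub, brush and jar were not moved.

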